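# Unlock and open the shielded test box

## Robot

A 6-joint arm with a two-finger parallel gripper is mounted at the origin on a cart in front of the work surface, level with it; the furniture and walls round the work are solid. World frame = base frame: x ahead of the robot, y to its left, z up, the work surface at z = 0. Lengths are in m, angles in degrees, forces in N, time in s.
With the tool pointing down it reaches from about 0.4 to 0.825 m from the base axis. Payload 7 kg.
Tool frame: the origin (TCP) lies on the centre line of the jaws, within the pads' length; the fingertips stand 14 mm ahead of it and the grasp point (between the pads) lies 5 mm behind it; z points along the fingers, y is the line along which they close (so a half turn about z gives the same grasp; the last joint's range is limited). The gripper opens to 88 mm and grips with 3 to 60 N. Pads are 19 mm wide; open, the fingers measure 130 mm over their backs; the gripper's body (78 mm by 193 mm) begins 47 mm behind the grasp point.
Start: joints at [-48.982, 20.546, 0.682, 0, -70.136, -16.507], TCP at [0.28, -0.614, 0.241] pointing down, gripper open.
Joint ranges: [-176.03, 176.03], [-82.01, 121.73], [-58.28, 71.71], [-173.87, 95.51], [-174.79, -0.11], [-173.66, 173.66]. Speed limits (degrees/s): [136.94, 136.94, 172.46, 180, 180, 180].

## Interface

Orientations are given as [roll, pitch, yaw] about the fixed x, y, z axes, in that order (R = Rz(yaw) Ry(pitch) Rx(roll)).
In Python, from plant import r gives the robot as it stands.
- The arm moves only by the tool send_rows, never from a script. Its argument "steps" is a list of rows, each an object with "dp": the shift along the tool's x, y, z in mm, a list of three; "roll": the turn about the tool's z in rad; "jaw": the opening in per cent of the stroke, from 0 (shut) to 100 (fully open). In form: [{"dp": [tx, ty, tz], "roll": roll, "jaw": jaw}, ...]. A call has 1 to 5 rows; each row is the pose to reach, as a shift and turn from the pose commanded when the call began, along the tool's axes at that moment; what a row does not reach only later rows make up. A row lasts 1/8 s, in which the tool goes at most 62.5 mm and 10.7 degrees, less where a joint would pass 70% of its speed; a pose out of reach is approached as far as the arm can. A call with a gripper value outside its range is refused whole. The fingers move at their own pace and stop on an object; "newtons" is the grip in N (left out, the last holds). Time passes only in rows, so rows that repeat a pose let the fingers close. It gives the time, the measured TCP pose, the force, the opening and the grip force at its end, in the units of the state.
- r.get_state(): the state, without advancing time (a new reading comes with each control period).
- r.capture(name): name is "side" or "top" or "wrist"; returns a dict with "image" (400x640x3 uint8, blue, green, red), "K" (3x3 intrinsics, pixels), "rvec" (rotation vector, rad) and "tvec" (3), from world to camera coordinates, as OpenCV has them. Camera axes: x right, y down, z forward; pixel columns grow to the right and rows downward; lengths in m; the calibration is good to about 2 mm. A picture is of the moment at which its call begins. There is no depth.
- r.close_job(): hands the job in; it is judged then, once.
The state is a dict: "time_s": time; "joints": joint angles; "qd": joint speeds; "joint_torque": joint torques, N m; "tcp_pos": TCP position; "eef_rot": TCP orientation; "contact_force": force on the tool from outside, world axes, zero at the start; "moment": the same for the moment, N m; "gripper_width": finger opening in m; "gripper_force": force on a finger pad.
Only numpy, scipy, OpenCV 4.12 (cv2) and the standard library are available. Lean on these libraries where they do the work, as an engineer would, in place of code of your own. Each camera call takes 0.05 s, during which the arm holds its last target. There are 200 camera calls.

## Task

Open the shielded test box: pull its sprung locking knob up until you feel the thread, screw it anticlockwise to wind it up until the knob stands about 2 cm above where it rested and stays there by itself, then draw the drawer all the way out. Do not force the thread or yank the drawer against the screw, and leave the other things on the bench where they are.

Things in the scene. Friction and masses are not known exactly. Their poses are not given: they have to be found in the camera images.
- shield_box: plain aluminium test box fixed to the bench, 120 deep (x) x 110 wide (y) x 60 mm high. Origin: centre of its underside; +z up; the drawer front faces its own -x and slides out along -x. In the lid, at own (+30, 0) mm, stands a steel ferrule 29 mm in diameter, 15 mm high (flange 42 mm wide, 4 mm high); the black locking knob sits on it.
- screw_lift (a joint): height of the locking screw above its rest, m: 0 = held down by its spring, stop at 27 mm. The spring pulls it down with 4 N at rest, 10 N at the stop. Its nose leaves the drawer's bored cross bar at about 16 mm; at 17 mm or more, let go and staying there, it counts as wound up. Driving it on against the stop forces the thread.
- knob_grip (a point): centre of the knob: knurled black cylinder on the upright screw, 31 mm in diameter (33 at its top rim), 21 mm tall; this point is 10.5 mm below its top, 87.5 mm above the bench at rest. It rises and turns with the screw, takes 0.3 N m to turn, hardly slips in a firm grip; let go before the thread has caught, it drops back, keeping its angle. Open fingers can turn back round it.
- screw_thread: hidden right-hand four-start thread, 24 mm rise a turn; origin on the screw axis, at bench height plus the rise. Pulled straight up it meets the ferrule's thread after 8 to 14 mm, as its unseen teeth stand. Kept up against it, turned anticlockwise (from above) it climbs 3.8 mm a radian; within a quarter turn it catches and then stays up (1 mm play). It must never bear over 30 N.
- screw_nose: the screw's hidden nose, 8 mm in diameter, that locks the drawer from above; origin on the screw axis, at the box's underside plus the rise. The drawer must never be pulled against it with over 15 N.
- drawer (a joint): how far the drawer is out, m: 0 closed, 0.06 fully out at its stop; it slides with about 1.5 N of friction and stays where it is left
- drawer_handle (a point): middle of the drawer's steel bow handle: a level round bar 9 mm thick, 56 mm long along the box's own y, 40 mm above the bench, 38 mm in front of the drawer front (clear gap 33 mm); pull along the box's own -x
- solder_spool: wire spool with green flanges, 49 mm across, 56 mm high, standing beside the box; bystander
- tape_roll: roll of yellowish tape, 61 mm across, 25 mm high, lying flat; bystander
- screwdriver: red-handled small screwdriver, 155 mm long, 15 mm thick; bystander
- cutters: red-handled cutters, 126 mm long, 10 mm thick; bystander
- meter: hand multimeter, 156 x 82 x 42 mm, lying on its back; bystander
- tweezers: black tweezers, 125 mm long, 9 mm thick, on the mat; bystander
- flux_bottle: small dark bottle, 35 mm across, 63 mm high; bystander

How it is judged:
By the outcome, as a careful person would: the job done as asked, in the order asked, and still so for the second after the job is handed in, with the robot touching nothing.
It also fails if it takes over 67 s, if anything falls off the work surface, if the arm or the gripper's body presses on something with over 40 N, if the wrist force passes 120 N, or if a joint passes its speed limit or range.

## Working session

There is one attempt and no reset: what is moved stays moved. The work goes in short steps, Python scripts to look and compute and a tool call to move; the robot and the scene stay as the last step left them, time stands still between calls to the robot, and variables do not carry over. Pictures are saved under pics/ and viewed, at most 10 in all, crops included, and the job is handed in when it is done.

Besides the shell and the picture viewer there is one more tool, called after ">>>" as name([rows], argument=value, ...), one row to a line, values as JSON. send_rows: Moves the arm, as the interface text tells. Its arguments: {"type":"object","properties":{"steps":{"type":"array","items":{"type":"object","properties":{"dp":{"type":"array","items":{"type":"number"}},"roll":{"type":"number"},"jaw":{"type":"number"}}}},"newtons":{"type":"number"}},"required":["steps"]}

```bash
mkdir -p pics
python3 - <<'E'
from plant import r
import cv2
s=r.get_state();print(s['time_s'],s['tcp_pos'],s['eef_rot'],s['contact_force'],s['gripper_width'])
for n in('side','top'):
    c=r.capture(n);cv2.imwrite(f'pics/{n}0.png',c['image']);print(n,c['K'].tolist() if hasattr(c['K'],'tolist') else c['K'],c['rvec'],c['tvec'])
E
```

```text
0.0 [ 0.27980601 -0.61375989  0.23963699] [ 1.79907068e+02 -7.85155609e-03 -1.55496113e+02] [-0.61284138  0.35131421  0.25521825] 0.08770952957977078
side [[435.9906342822716, 0.0, 316.290506756142], [0.0, 435.9906342822716, 203.70003421580776], [0.0, 0.0, 1.0]] [ 1.93205201 -0.66463956  0.44501489] [-0.42169987  0.1964633   1.40598236]
top [[423.57532569835644, 0.0, 316.35179531883836], [0.0, 423.57532569835644, 200.83567037110242], [0.0, 0.0, 1.0]] [ 2.17998639 -2.1571468   0.10334947] [-0.06423194  0.51751544  1.21678367]
```

View pics/top0.png

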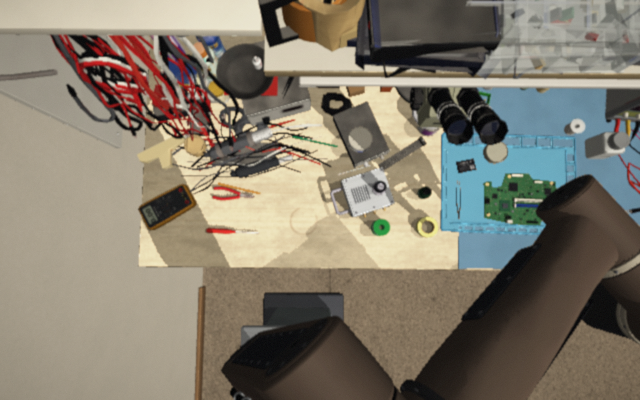

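View pics/side0.png

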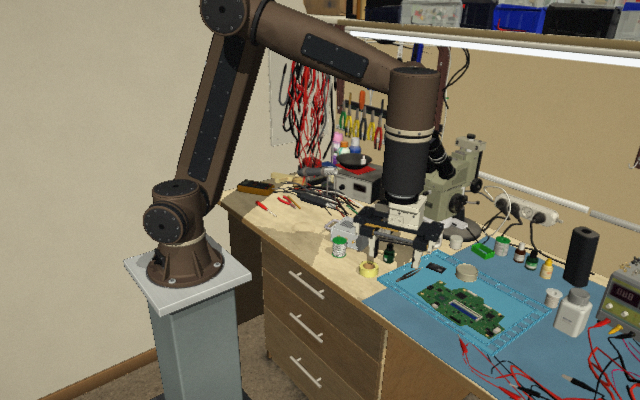

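The top view shows the box near (362,192), the knob at (379,187), the handle near (335,200), the spool at (381,227) and the tape at (427,226). The gripper hides the box from the side camera. I'll zoom in and project.

```bash
cat > h.py <<'E'
import cv2,numpy as np
from plant import r
def ray(c,u,v,z):
    R=cv2.Rodrigues(np.array(c['rvec']))[0];t=np.array(c['tvec']).ravel()
    o=-R.T@t;d=R.T@np.linalg.inv(np.array(c['K']))@[u,v,1]
    return o+d*(z-o[2])/d[2]
def proj(c,p):
    return cv2.projectPoints(np.float64(p).reshape(-1,1,3),np.array(c['rvec']),np.array(c['tvec']),np.array(c['K']),None)[0].reshape(-1,2)
E
python3 - <<'E'
from h import *
c=r.capture('top')
for n,u,v,z in[('knob',379,187,.098),('handle',335,202,.04),('spool',381,227,.056),('tape',427,226,.025),('flux',424,192,.063),('cable',330,190,.01)]:print(n,ray(c,u,v,z).round(4))
im=c['image'][150:250,310:450]
cv2.imwrite('pics/t1.png',cv2.resize(im,None,fx=5.7,fy=5.7,interpolation=cv2.INTER_CUBIC))
E
```

```text
knob [ 0.5512 -0.2322  0.098 ]
handle [ 0.5139 -0.1129  0.04  ]
spool [ 0.4423 -0.2434  0.056 ]
tape [ 0.4479 -0.382   0.025 ]
flux [ 0.5429 -0.3652  0.063 ]
cable [ 0.5526 -0.099   0.01  ]
```

View pics/t1.png

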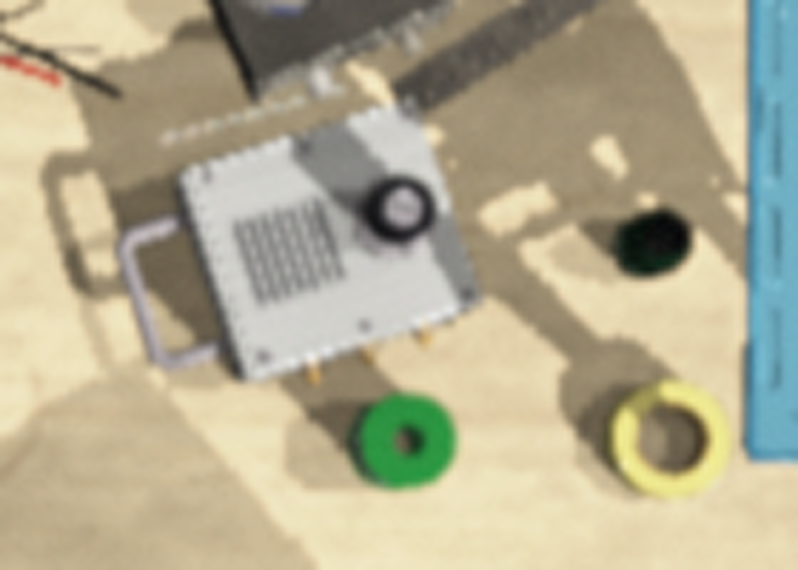

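The crop shows the lid corners at (180,172), (405,100), (478,298) and (243,378), the knob top at (400,210), and the handle bar from (122,240) to (163,362). The spool is in front of the box, at (405,440).

Run:
```python
from h import *
c=r.capture('top')
g=lambda u,v,z:ray(c,(u+.5)/5.7-.5+310,(v+.5)/5.7-.5+150,z)
L=np.array([g(*p,.06) for p in[(180,172),(405,100),(478,298),(243,378)]])
print(L.round(4),[np.linalg.norm(L[i]-L[i-1]).round(4) for i in range(4)])
a=(L[0]+L[3]-L[1]-L[2])[:2];b=(L[0]+L[1]-L[2]-L[3])[:2];print('out dir',np.degrees(np.arctan2(a[1],a[0])),'side dir',np.degrees(np.arctan2(b[1],b[0])))
m=L.mean(0);print('centre',m)
k=g(400,210,.098);print('knob',k)
H=[g(122,240,.04),g(163,362,.04)];print('handle',H,np.mean(H,0),np.linalg.norm(H[0]-H[1]))
th=np.arctan2(a[1],a[0]);o=np.array([np.cos(th),np.sin(th)])
print('pred knob',m[:2]-.03*o,'pred handle',m[:2]+.098*o, 'handle from knob',k[:2]+.128*o)
```

```text
[[ 0.5761 -0.1294  0.06  ]
 [ 0.6139 -0.2426  0.06  ]
 [ 0.5141 -0.2786  0.06  ]
 [ 0.4728 -0.1613  0.06  ]] [np.float64(0.1082), np.float64(0.1193), np.float64(0.1062), np.float64(0.1244)]
out dir 108.9342366178122 side dir 18.47992891030255
centre [ 0.54423239 -0.20295277  0.06      ]
knob [ 0.5528623  -0.23426927  0.098     ]
handle [array([ 0.54385702, -0.10108017,  0.04      ]), array([ 0.48177517, -0.12231824,  0.04      ])] [ 0.5128161  -0.11169921  0.04      ] 0.06561411331444393
pred knob [ 0.55396687 -0.23132952] pred handle [ 0.51243309 -0.11025539] handle from knob [ 0.51132852 -0.11319514]
```

Run:
```python
from h import *
t=r.capture('top');s=r.capture('side')
for z in(.1,.2,.3,.4):
    for uv in[(443,118),(458,138),(440,95)]:
        p=ray(t,*uv,z);print(z,uv,p.round(3),proj(s,p)[0].round(0))
```

```text
0.1 (443, 118) [ 0.748 -0.412  0.1  ] [439. 221.]
0.1 (458, 138) [ 0.691 -0.453  0.1  ] [438. 230.]
0.1 (440, 95) [ 0.815 -0.405  0.1  ] [449. 215.]
0.2 (443, 118) [ 0.718 -0.382  0.2  ] [430. 193.]
0.2 (458, 138) [ 0.666 -0.42   0.2  ] [429. 201.]
0.2 (440, 95) [ 0.779 -0.376  0.2  ] [440. 188.]
0.3 (443, 118) [ 0.687 -0.352  0.3  ] [421. 165.]
0.3 (458, 138) [ 0.64  -0.386  0.3  ] [420. 171.]
0.3 (440, 95) [ 0.742 -0.346  0.3  ] [430. 161.]
0.4 (443, 118) [ 0.657 -0.322  0.4  ] [411. 134.]
0.4 (458, 138) [ 0.615 -0.353  0.4  ] [410. 139.]
0.4 (440, 95) [ 0.706 -0.317  0.4  ] [420. 131.]
```

>>> send_rows([
  {"dp": [-50,30,0],"roll": 0.18,"jaw": 75},
  {"dp": [-100,58,0],"roll": 0.36,"jaw": 75},
  {"dp": [-150,86,0],"roll": 0.54,"jaw": 75},
  {"dp": [-200,115,0],"roll": 0.72,"jaw": 75},
  {"dp": [-200,115,0],"roll": 0.9,"jaw": 75},
])

```text
time_s: 0.92
tcp_pos: [0.4164, -0.4238, 0.241]
eef_rot: [180.0, 0.0, 152.8]
contact_force: [0.2, -0.6, -0.5]
gripper_width: 0.066
gripper_force: 0.0
```

>>> send_rows([
  {"dp": [-9,58,15],"roll": 0.0,"jaw": 75},
  {"dp": [-18,116,30],"roll": 0.0,"jaw": 75},
  {"dp": [-27,174,45],"roll": 0,"jaw": 75},
  {"dp": [-35,232,60],"roll": 0,"jaw": 75},
  {"dp": [-35,232,70],"roll": 0,"jaw": 75},
])

```text
time_s: 1.55
tcp_pos: [0.5529, -0.2328, 0.1697]
eef_rot: [180.0, -0.0, 153.2]
contact_force: [-0.3, -1.1, 0.7]
gripper_width: 0.0657
gripper_force: 0.0
```

Run:
```python
from h import *
s=r.get_state();print(s['time_s'],s['joints'],s['tcp_pos'],s['eef_rot'],s['contact_force'],s['moment'])
t=r.capture('wrist');cv2.imwrite('pics/w1.png',t['image']);print(proj(t,[[.5533,-.233,.098],[.5533,-.233,.0775],s['tcp_pos']]))
cv2.imwrite('pics/s1.png',cv2.resize(r.capture('side')['image'][150:300,270:470],None,fx=4,fy=4))
```

```text
1.55 [-4.19109965e+00  1.66762678e+01 -1.46916244e+01 -1.15833399e-02
 -5.86428023e+01 -1.12606874e+02] [ 0.55285797 -0.23276427  0.16970519] [ 1.79994981e+02 -1.36752065e-02  1.53195999e+02] [-0.27381982 -1.0636242   0.70702655] [-0.13765143  0.00849406  0.02257703]
[[315.52578624 220.93887026]
 [315.44893642 212.94339673]
 [315.96388754 263.62396189]]
```

View pics/w1.png

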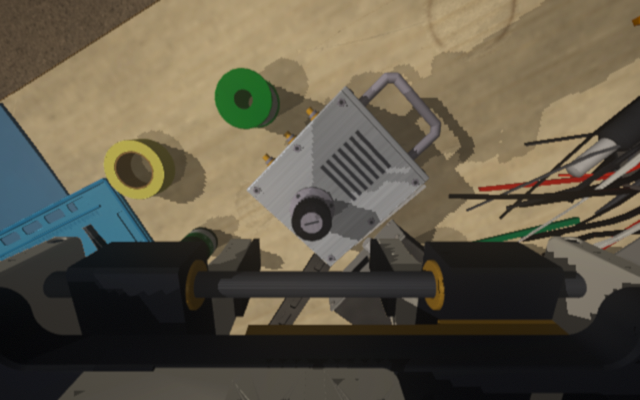

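View pics/s1.png

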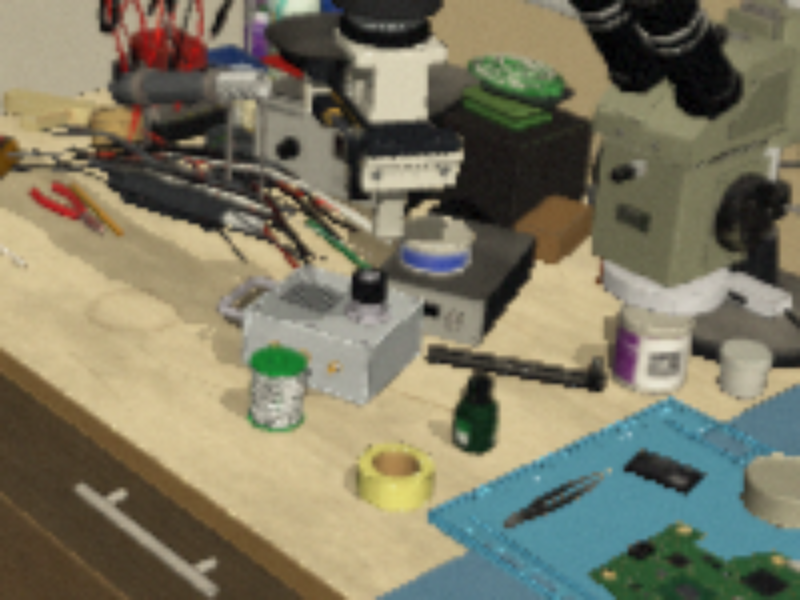

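The wrist view shows the knob top at about (312,220), within 3–4 px of the prediction. The side view shows the knob clear of everything, and the instrument behind the box is low. I'll refine the knob position.

Run:
```python
from h import *
t=r.capture('wrist');im=t['image'];y0,x0=185,280
m=(im[y0:250,x0:345].max(2)<60).astype(np.uint8)
n,l,st,ce=cv2.connectedComponentsWithStats(m)
i=1+np.argmax(st[1:,4]);ct=max(cv2.findContours((l==i).astype(np.uint8),0,2)[0],key=len)
print(st[i],'circ',cv2.minEnclosingCircle(ct))
for uv in[(312,219)]:print(ray(t,*uv,.098))
(cx,cy),rr=cv2.minEnclosingCircle(ct);print(ray(t,cx+x0,cy+y0,.092),ray(t,cx+x0+rr,cy+y0,.092)-ray(t,cx+x0,cy+y0,.092))
s=r.capture('side');print(proj(s,[[.5533,-.233,.0875],[.551,-.231,.0875]]),'seen approx 362,221')
print(r.get_state()['time_s'])
```

```text
[  16   13   43   44 1067] circ ((38.5, 34.5), 24.052125930786133)
[ 0.54784982 -0.23691321  0.098     ]
[ 0.55245157 -0.23340654  0.092     ] [8.87443684e-03 1.73944730e-02 2.77555756e-17]
[[361.44414906 220.02694619]
 [360.5685789  219.99581709]] seen approx 362,221
1.75
```

>>> send_rows([
  {"dp": [0,0,30],"roll": 0,"jaw": 75},
  {"dp": [0,0,60],"roll": 0,"jaw": 75},
  {"dp": [0,0,80],"roll": 0,"jaw": 75},
  {"dp": [0,0,87],"roll": 0,"jaw": 75},
  {"dp": [0,0,87],"roll": 0,"jaw": 75},
])

```text
time_s: 2.38
tcp_pos: [0.5509, -0.2367, 0.0841]
eef_rot: [-180.0, 0.0, 152.9]
contact_force: [-0.3, 0.6, 0.3]
gripper_width: 0.0658
gripper_force: 0.0
```

>>> send_rows([
  {"dp": [0,0,0],"roll": 0,"jaw": 45},
  {"dp": [0,0,0],"roll": 0,"jaw": 40},
])

```text
time_s: 2.62
tcp_pos: [0.5515, -0.236, 0.0845]
eef_rot: [180.0, 0.1, 152.9]
contact_force: [-0.1, -0.1, -0.3]
gripper_width: 0.0513
gripper_force: 0.0
```

>>> send_rows([
  {"dp": [0,2,0],"roll": 0,"jaw": 40},
  {"dp": [0,2.5,0],"roll": 0,"jaw": 38},
  {"dp": [0,2.5,0],"roll": 0,"jaw": 38},
])

```text
time_s: 3.0
tcp_pos: [0.5522, -0.2337, 0.0837]
eef_rot: [-180.0, 0.0, 153.0]
contact_force: [0.0, -0.0, 2.2]
gripper_width: 0.0334
gripper_force: 0.6
```

>>> send_rows([
  {"dp": [0,0,0],"roll": 0,"jaw": 30},
  {"dp": [0,0,0],"roll": 0,"jaw": 30},
], newtons=10)

```text
time_s: 3.25
tcp_pos: [0.5519, -0.2342, 0.0838]
eef_rot: [-180.0, -0.0, 152.9]
contact_force: [-2.0, -4.6, 3.9]
gripper_width: 0.0304
gripper_force: 10.0
```

>>> send_rows([
  {"dp": [0,-0.5,0],"roll": 0,"jaw": 30},
  {"dp": [0,-1,0],"roll": 0,"jaw": 30},
  {"dp": [0,-1,0],"roll": 0,"jaw": 30},
], newtons=40)

```text
time_s: 3.62
tcp_pos: [0.5519, -0.2345, 0.0838]
eef_rot: [180.0, 0.0, 152.9]
contact_force: [-1.4, -2.5, 6.1]
gripper_width: 0.03
gripper_force: 40.0
```

>>> send_rows([
  {"dp": [0,0,-1],"roll": 0,"jaw": 28},
  {"dp": [0,0,-2],"roll": 0,"jaw": 28},
  {"dp": [0,0,-3],"roll": 0,"jaw": 28},
  {"dp": [0,0,-4],"roll": 0,"jaw": 28},
  {"dp": [0,0,-4],"roll": 0,"jaw": 28},
])

```text
time_s: 4.25
tcp_pos: [0.5515, -0.2344, 0.0873]
eef_rot: [180.0, -0.0, 152.9]
contact_force: [0.6, -2.3, -6.6]
gripper_width: 0.03
gripper_force: 40.0
```

>>> send_rows([
  {"dp": [0,0,-1],"roll": 0,"jaw": 28},
  {"dp": [0,0,-2],"roll": 0,"jaw": 28},
  {"dp": [0,0,-3],"roll": 0,"jaw": 28},
  {"dp": [0,0,-3],"roll": 0,"jaw": 28},
])

```text
time_s: 4.75
tcp_pos: [0.5516, -0.2344, 0.0906]
eef_rot: [180.0, -0.0, 152.9]
contact_force: [-0.4, -1.2, -5.7]
gripper_width: 0.0301
gripper_force: 40.0
```

>>> send_rows([
  {"dp": [0,0,-1],"roll": 0,"jaw": 28},
  {"dp": [0,0,-2],"roll": 0,"jaw": 28},
  {"dp": [0,0,-2],"roll": 0,"jaw": 28},
])

```text
time_s: 5.12
tcp_pos: [0.5516, -0.2345, 0.0926]
eef_rot: [180.0, -0.0, 152.9]
contact_force: [0.5, -1.8, -6.0]
gripper_width: 0.03
gripper_force: 40.0
```

>>> send_rows([
  {"dp": [0,0,-1],"roll": 0,"jaw": 28},
  {"dp": [0,0,-1],"roll": 0,"jaw": 28},
])

```text
time_s: 5.38
tcp_pos: [0.5516, -0.2345, 0.0936]
eef_rot: [180.0, -0.0, 152.9]
contact_force: [0.2, -1.8, -6.8]
gripper_width: 0.0303
gripper_force: 40.0
```

>>> send_rows([
  {"dp": [0,0,-1],"roll": 0,"jaw": 28},
  {"dp": [0,0,-1],"roll": 0,"jaw": 28},
])

```text
time_s: 5.62
tcp_pos: [0.5516, -0.2345, 0.0946]
eef_rot: [-180.0, -0.0, 152.9]
contact_force: [0.3, -1.5, -7.2]
gripper_width: 0.0303
gripper_force: 40.0
```

>>> send_rows([
  {"dp": [0,0,-1],"roll": 0,"jaw": 28},
  {"dp": [0,0,-1],"roll": 0,"jaw": 28},
])

```text
time_s: 5.88
tcp_pos: [0.5516, -0.2345, 0.0956]
eef_rot: [180.0, -0.0, 152.9]
contact_force: [0.2, -1.7, -7.2]
gripper_width: 0.0303
gripper_force: 40.0
```

>>> send_rows([
  {"dp": [0,0,-0.7],"roll": 0,"jaw": 28},
  {"dp": [0,0,-0.7],"roll": 0,"jaw": 28},
])

```text
time_s: 6.12
tcp_pos: [0.5515, -0.2345, 0.096]
eef_rot: [-180.0, -0.0, 152.9]
contact_force: [1.3, -1.8, -10.7]
gripper_width: 0.03
gripper_force: 40.0
```

>>> send_rows([
  {"dp": [0,0,-0.4],"roll": -0.1,"jaw": 28},
  {"dp": [0,0,-0.8],"roll": -0.2,"jaw": 28},
  {"dp": [0,0,-1.2],"roll": -0.3,"jaw": 28},
  {"dp": [0,0,-1.2],"roll": -0.3,"jaw": 28},
])

```text
time_s: 6.62
tcp_pos: [0.5514, -0.2348, 0.0972]
eef_rot: [-180.0, -0.0, 170.1]
contact_force: [0.5, -4.4, -11.8]
gripper_width: 0.0299
gripper_force: 40.0
```

>>> send_rows([
  {"dp": [0,0,-0.5],"roll": -0.12,"jaw": 28},
  {"dp": [0,0,-0.9],"roll": -0.24,"jaw": 28},
  {"dp": [0,0,-1.4],"roll": -0.36,"jaw": 28},
  {"dp": [0,0,-1.8],"roll": -0.48,"jaw": 28},
  {"dp": [0,0,-1.8],"roll": -0.48,"jaw": 28},
])

```text
time_s: 7.25
tcp_pos: [0.5515, -0.2352, 0.0991]
eef_rot: [-180.0, -0.0, -162.4]
contact_force: [-0.9, -6.8, -11.0]
gripper_width: 0.0298
gripper_force: 40.0
```

>>> send_rows([
  {"dp": [0,-0.3,-0.5],"roll": -0.12,"jaw": 28},
  {"dp": [0,-0.6,-0.9],"roll": -0.24,"jaw": 28},
  {"dp": [0,-0.8,-1.4],"roll": -0.36,"jaw": 28},
  {"dp": [0,-0.8,-1.8],"roll": -0.48,"jaw": 28},
  {"dp": [0,-0.8,-1.8],"roll": -0.48,"jaw": 28},
])

```text
time_s: 7.88
tcp_pos: [0.5518, -0.236, 0.101]
eef_rot: [-180.0, -0.0, -134.9]
contact_force: [0.8, -6.0, -11.0]
gripper_width: 0.0301
gripper_force: 40.0
```

>>> send_rows([
  {"dp": [0.2,-0.2,-0.5],"roll": -0.12,"jaw": 28},
  {"dp": [0.4,-0.4,-0.9],"roll": -0.24,"jaw": 28},
  {"dp": [0.5,-0.5,-1.4],"roll": -0.36,"jaw": 28},
  {"dp": [0.5,-0.5,-1.8],"roll": -0.48,"jaw": 28},
  {"dp": [0.5,-0.5,-1.8],"roll": -0.48,"jaw": 28},
])

```text
time_s: 8.5
tcp_pos: [0.5521, -0.2365, 0.1028]
eef_rot: [-180.0, -0.0, -107.4]
contact_force: [2.3, -5.2, -11.3]
gripper_width: 0.0301
gripper_force: 40.0
```

>>> send_rows([
  {"dp": [0,0,-0.5],"roll": -0.12,"jaw": 28},
  {"dp": [0,0,-0.9],"roll": -0.24,"jaw": 28},
  {"dp": [0,0,-1.4],"roll": -0.36,"jaw": 28},
  {"dp": [0,0,-1.6],"roll": -0.44,"jaw": 28},
  {"dp": [0,0,-1.6],"roll": -0.44,"jaw": 28},
])

```text
time_s: 9.12
tcp_pos: [0.5526, -0.2365, 0.1045]
eef_rot: [-179.9, -0.1, -82.2]
contact_force: [2.8, -6.2, -12.4]
gripper_width: 0.03
gripper_force: 40.0
```

>>> send_rows([
  {"dp": [0,0,0.5],"roll": 0,"jaw": 28},
  {"dp": [0,0,0.5],"roll": 0,"jaw": 40},
  {"dp": [0,0,0.5],"roll": 0,"jaw": 55},
  {"dp": [0,0,0.5],"roll": 0,"jaw": 65},
  {"dp": [0,0,0.5],"roll": 0,"jaw": 70},
])

```text
time_s: 9.75
tcp_pos: [0.5521, -0.2359, 0.1044]
eef_rot: [-180.0, -0.0, -82.2]
contact_force: [0.7, -0.4, 0.0]
gripper_width: 0.0582
gripper_force: 0.0
```

>>> send_rows([
  {"dp": [0,0,-40],"roll": 0,"jaw": 70},
  {"dp": [0,0,-80],"roll": 0,"jaw": 70},
  {"dp": [0,0,-100],"roll": 0,"jaw": 70},
  {"dp": [0,0,-100],"roll": 0,"jaw": 70},
])

```text
time_s: 10.25
tcp_pos: [0.5529, -0.2361, 0.206]
eef_rot: [-179.8, -0.1, -82.1]
contact_force: [-0.7, 1.3, -1.2]
gripper_width: 0.0612
gripper_force: 0.0
```

Run:
```python
from h import *
s=r.get_state();print(s['time_s'],s['joints'],s['tcp_pos'],s['contact_force'])
t=r.capture('side');o=cv2.imread('pics/s1.png')
n=cv2.resize(t['image'][150:300,270:470],None,fx=4,fy=4)
cv2.imwrite('pics/s2.png',cv2.resize(np.hstack([o[200:450,200:500],n[200:450,200:500]]),None,fx=1.3,fy=1.3))
for h in(0,.012,.02):print(h,(proj(t,[.5528,-.2332,.098+h])-[270,150])*4)
```

```text
10.25 [-4.51318995e+00  1.49338299e+01 -1.20129395e+01  1.79674316e-02
 -6.28321776e+01  1.23554255e+01] [ 0.55286502 -0.23613793  0.20600961] [-0.73780368  1.34800387 -1.19536283]
0 [[366.28343654 269.63811564]]
0.012 [[367.15873435 257.31575906]]
0.02 [[367.7455906  249.05405429]]
```

View pics/s2.png

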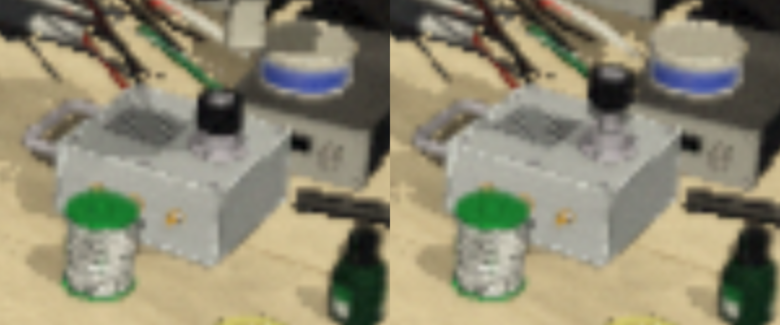

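The knob now stays raised by itself, with the shaft visible between the knob and the ferrule. I'll measure the rise by comparing the two crops.

Run:
```python
from h import *
t=r.capture('side');o=cv2.imread('pics/s1.png')
n=cv2.resize(t['image'][150:300,270:470],None,fx=4,fy=4)
tm=o[260:308,346:392]
w=n[215:330,330:410]
q=cv2.matchTemplate(w,tm,cv2.TM_CCOEFF_NORMED);_,v,_,p=cv2.minMaxLoc(q);print(v,p[0]+330-346,p[1]+215-260,'20mm = -20.6')
```

```text
0.6893749833106995 0 -16 20mm = -20.6
```

Run:
```python
from h import *
t=r.capture('side')
o=cv2.resize(cv2.imread('pics/s1.png'),(200,150),interpolation=cv2.INTER_AREA)
n=t['image'][150:300,270:470]
for im in(o,n):
    g=im[55:85,84:102].max(2).astype(int)
    print(g[:, 6:11].mean(1).round(0).astype(int))
    b=im[55:85,84:102].max(2)<70
    ys,xs=np.nonzero(b);print(ys.min()+55,ys.max()+55,ys.mean()+55,xs.min()+84,xs.max()+84,b.sum())
w=r.capture('wrist');cv2.imwrite('pics/w2.png',w['image'])
print([proj(w,[.5528,-.2332,.098+h])[0].round(1) for h in(.012,.016,.018,.02)])
```

```text
[175 173 156 139 127 123 125 131 134 137 125 103  74  98 102  52  21  18
  18  18  36 121 150 154 168 174 166 169 174 174]
56 75 70.3108108108108 86 101 74
[170 181 181 189 193 193 196 112 109 119  55  22  19  18  19  18  54 111
 122 137 124 155 157 153 170 179 165 171 174 176]
55 71 66.25882352941177 84 101 85
[array([312.4, 216.3]), array([312.3, 217.8]), array([312.3, 218.5]), array([312.3, 219.3])]
```

View pics/w2.png

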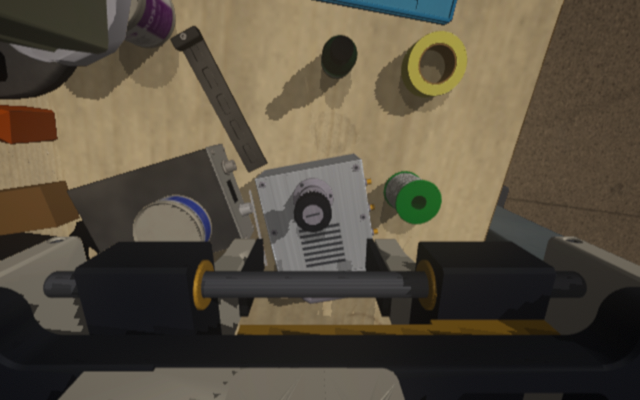

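The wrist view shows the knob raised at (313,210), and the spool and tape undisturbed. By TCP travel and thread turn the rise is about 19.5 mm, and the side image gives about 18–19 mm, so it is above 17 mm. Next is the drawer handle.

>>> send_rows([
  {"dp": [-32,6,0],"roll": 0.18,"jaw": 40},
  {"dp": [-64,12,0],"roll": 0.36,"jaw": 30},
  {"dp": [-96,18,15],"roll": 0.54,"jaw": 25},
  {"dp": [-128,23,30],"roll": 0.72,"jaw": 25},
  {"dp": [-128,23,50],"roll": 0.9,"jaw": 25},
])

```text
time_s: 11.08
tcp_pos: [0.5109, -0.1108, 0.1532]
eef_rot: [180.0, -0.0, -133.9]
contact_force: [1.0, 0.0, 0.5]
gripper_width: 0.0227
gripper_force: 0.0
```

>>> send_rows([
  {"dp": [0,0,0],"roll": 0.17,"jaw": 25},
  {"dp": [0,0,0],"roll": 0.34,"jaw": 25},
  {"dp": [0,0,0],"roll": 0.48,"jaw": 25},
  {"dp": [0,0,0],"roll": 0.48,"jaw": 25},
  {"dp": [0,0,0],"roll": 0.48,"jaw": 25},
])

```text
time_s: 11.7
tcp_pos: [0.5114, -0.1124, 0.1535]
eef_rot: [180.0, -0.1, -161.0]
contact_force: [-0.3, 0.4, 0.7]
gripper_width: 0.0223
gripper_force: 0.0
```

Run:
```python
from h import *
s=r.get_state();print(s['time_s'],s['tcp_pos'],s['eef_rot'],s['contact_force'],s['gripper_width'])
t=r.capture('top');w=r.capture('wrist')
cv2.imwrite('pics/w3.png',w['image'])
print(proj(w,[[.5428,-.1013,.04],[.4818,-.1223,.04],[.5120,-.112,.04],s['tcp_pos']]))
```

```text
11.7 [ 0.51139915 -0.11237335  0.15349676] [ 1.79991777e+02 -5.08906714e-02 -1.61044359e+02] [-0.26881789  0.36569888  0.66074503] 0.022270334826835443
[[315.87915924 239.1122906 ]
 [315.78469122 172.9101995 ]
 [315.73506045 206.77768433]
 [316.29092532 264.57222652]]
```

View pics/w3.png

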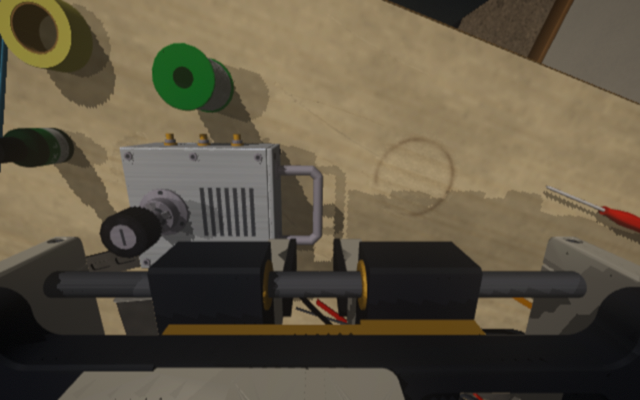

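The handle bar is vertical in the wrist view at column 318 and rows 168–245, aligned with the jaws and about 2 mm farther out. I'll descend.

>>> send_rows([
  {"dp": [0,2,30],"roll": 0,"jaw": 25},
  {"dp": [0,2,60],"roll": 0,"jaw": 25},
  {"dp": [0,2,70],"roll": 0,"jaw": 25},
  {"dp": [0,2,80],"roll": 0,"jaw": 25},
  {"dp": [0,2,85],"roll": 0,"jaw": 25},
])

```text
time_s: 12.42
tcp_pos: [0.5113, -0.1104, 0.069]
eef_rot: [-180.0, 0.0, -161.2]
contact_force: [0.9, 0.2, 0.3]
gripper_width: 0.0217
gripper_force: 0.0
```

>>> send_rows([
  {"dp": [0,0,10],"roll": 0,"jaw": 25},
  {"dp": [0,0,20],"roll": 0,"jaw": 25},
  {"dp": [0,0,30],"roll": 0,"jaw": 25},
  {"dp": [0,0,30],"roll": 0,"jaw": 25},
])

```text
time_s: 12.92
tcp_pos: [0.5103, -0.1105, 0.038]
eef_rot: [180.0, -0.1, -161.2]
contact_force: [-0.0, 0.1, 0.2]
gripper_width: 0.0219
gripper_force: 0.0
```

>>> send_rows([
  {"dp": [0,0,0],"roll": 0,"jaw": 14},
  {"dp": [0,0,0],"roll": 0,"jaw": 8},
  {"dp": [0,0,0],"roll": 0,"jaw": 8},
], newtons=8)

```text
time_s: 13.3
tcp_pos: [0.511, -0.1098, 0.0392]
eef_rot: [180.0, 0.0, -161.2]
contact_force: [-1.5, 5.6, 0.2]
gripper_width: 0.0085
gripper_force: 8.0
```

>>> send_rows([
  {"dp": [0,1,0],"roll": 0,"jaw": 6},
  {"dp": [0,2,0],"roll": 0,"jaw": 6},
  {"dp": [0,2,0],"roll": 0,"jaw": 6},
], newtons=15)

```text
time_s: 13.68
tcp_pos: [0.5106, -0.1086, 0.0392]
eef_rot: [-180.0, 0.0, -161.2]
contact_force: [0.6, -0.4, 1.1]
gripper_width: 0.0083
gripper_force: 15.0
```

>>> send_rows([
  {"dp": [0,0.5,0],"roll": 0,"jaw": 6},
  {"dp": [0,1,0],"roll": 0,"jaw": 6},
  {"dp": [0,1,0],"roll": 0,"jaw": 6},
])

```text
time_s: 14.05
tcp_pos: [0.5103, -0.1076, 0.0392]
eef_rot: [-180.0, 0.0, -161.2]
contact_force: [0.5, -0.8, 2.2]
gripper_width: 0.0082
gripper_force: 15.0
```

>>> send_rows([
  {"dp": [0,0.7,0],"roll": 0,"jaw": 6},
  {"dp": [0,1.4,0],"roll": 0,"jaw": 6},
  {"dp": [0,2,0],"roll": 0,"jaw": 6},
  {"dp": [0,2,0],"roll": 0,"jaw": 6},
])

```text
time_s: 14.55
tcp_pos: [0.5096, -0.1056, 0.0391]
eef_rot: [-180.0, 0.0, -161.2]
contact_force: [0.5, 0.6, 5.0]
gripper_width: 0.0081
gripper_force: 15.0
```

>>> send_rows([
  {"dp": [0,1,0],"roll": 0,"jaw": 6},
  {"dp": [0,2,0],"roll": 0,"jaw": 6},
  {"dp": [0,3,0],"roll": 0,"jaw": 6},
  {"dp": [0,4,0],"roll": 0,"jaw": 6},
  {"dp": [0,4,0],"roll": 0,"jaw": 6},
])

```text
time_s: 15.18
tcp_pos: [0.5083, -0.1017, 0.0391]
eef_rot: [-180.0, 0.0, -161.2]
contact_force: [1.6, -0.3, 5.7]
gripper_width: 0.008
gripper_force: 15.0
```

>>> send_rows([
  {"dp": [0,4,-0.3],"roll": 0,"jaw": 6},
  {"dp": [0,9,-0.5],"roll": 0,"jaw": 6},
  {"dp": [0,14,-0.5],"roll": 0,"jaw": 6},
  {"dp": [0,19,-0.5],"roll": 0,"jaw": 6},
  {"dp": [0,24,-0.5],"roll": 0,"jaw": 6},
])

```text
time_s: 15.8
tcp_pos: [0.5005, -0.0786, 0.0393]
eef_rot: [180.0, 0.0, -161.2]
contact_force: [5.8, -0.4, -3.8]
gripper_width: 0.0083
gripper_force: 15.0
```

>>> send_rows([
  {"dp": [0,5,0],"roll": 0,"jaw": 6},
  {"dp": [0,10,0],"roll": 0,"jaw": 6},
  {"dp": [0,15,0],"roll": 0,"jaw": 6},
  {"dp": [0,20,0],"roll": 0,"jaw": 6},
  {"dp": [0,20,0],"roll": 0,"jaw": 6},
])

```text
time_s: 16.42
tcp_pos: [0.4941, -0.0593, 0.0393]
eef_rot: [180.0, 0.0, -161.2]
contact_force: [4.9, 3.5, -3.4]
gripper_width: 0.008
gripper_force: 15.0
```

>>> send_rows([
  {"dp": [0,1,0],"roll": 0,"jaw": 6},
  {"dp": [0,2,0],"roll": 0,"jaw": 6},
  {"dp": [0,3,0],"roll": 0,"jaw": 6},
  {"dp": [0,4,0],"roll": 0,"jaw": 6},
  {"dp": [0,4,0],"roll": 0,"jaw": 6},
])

```text
time_s: 17.05
tcp_pos: [0.493, -0.0558, 0.0393]
eef_rot: [180.0, 0.0, -161.2]
contact_force: [5.7, 1.8, -3.4]
gripper_width: 0.0083
gripper_force: 15.0
```

>>> send_rows([
  {"dp": [-0.3,1,0],"roll": 0,"jaw": 6},
  {"dp": [-0.5,2,0],"roll": 0,"jaw": 6},
  {"dp": [-0.5,2,0],"roll": 0,"jaw": 6},
])

```text
time_s: 17.42
tcp_pos: [0.4924, -0.0541, 0.0393]
eef_rot: [180.0, 0.0, -161.2]
contact_force: [4.4, 3.5, -3.8]
gripper_width: 0.0084
gripper_force: 15.0
```

>>> send_rows([
  {"dp": [0,0.7,0],"roll": 0,"jaw": 6},
  {"dp": [0,0.7,0],"roll": 0,"jaw": 6},
])

```text
time_s: 17.68
tcp_pos: [0.4923, -0.0535, 0.0393]
eef_rot: [180.0, 0.0, -161.2]
contact_force: [5.8, 1.3, -5.1]
gripper_width: 0.0083
gripper_force: 15.0
```

>>> send_rows([
  {"dp": [0,0.5,0],"roll": 0,"jaw": 6},
  {"dp": [0,0.5,0],"roll": 0,"jaw": 6},
])

```text
time_s: 17.92
tcp_pos: [0.4921, -0.0531, 0.0393]
eef_rot: [180.0, 0.0, -161.2]
contact_force: [5.4, 1.3, -4.8]
gripper_width: 0.0083
gripper_force: 15.0
```

>>> send_rows([
  {"dp": [0,0.7,0],"roll": 0,"jaw": 6},
  {"dp": [0,0.7,0],"roll": 0,"jaw": 6},
])

```text
time_s: 18.18
tcp_pos: [0.4919, -0.0527, 0.0393]
eef_rot: [-180.0, 0.0, -161.2]
contact_force: [6.8, -0.3, -5.8]
gripper_width: 0.0082
gripper_force: 15.0
```

>>> send_rows([
  {"dp": [0,0.7,0],"roll": 0,"jaw": 6},
  {"dp": [0,0.7,0],"roll": 0,"jaw": 6},
])

```text
time_s: 18.42
tcp_pos: [0.4919, -0.0526, 0.0393]
eef_rot: [-179.9, -0.0, -161.2]
contact_force: [8.8, -6.9, -6.9]
gripper_width: 0.0085
gripper_force: 15.0
```

The drawer is at its stop: travel is about 60 mm and the force is rising. I'll relax, release and lift off.

>>> send_rows([
  {"dp": [-0.5,-0.5,0.4],"roll": 0,"jaw": 6},
  {"dp": [-0.5,-0.5,0.4],"roll": 0,"jaw": 15},
  {"dp": [-0.5,-0.5,0.4],"roll": 0,"jaw": 25},
  {"dp": [-0.5,-0.5,0.4],"roll": 0,"jaw": 25},
])

```text
time_s: 18.92
tcp_pos: [0.4915, -0.0523, 0.0389]
eef_rot: [180.0, -0.1, -161.2]
contact_force: [-0.3, 0.2, 0.8]
gripper_width: 0.0214
gripper_force: 0.0
```

>>> send_rows([
  {"dp": [0,0,-30],"roll": 0,"jaw": 25},
  {"dp": [0,0,-70],"roll": 0,"jaw": 25},
  {"dp": [0,0,-120],"roll": 0,"jaw": 25},
  {"dp": [0,30,-160],"roll": 0,"jaw": 25},
  {"dp": [0,60,-160],"roll": 0,"jaw": 25},
])

```text
time_s: 19.55
tcp_pos: [0.4741, 0.0054, 0.2023]
eef_rot: [180.0, 0.3, -161.3]
contact_force: [0.9, -0.2, 0.0]
gripper_width: 0.0216
gripper_force: 0.0
```

Run:
```python
from h import *
s=r.get_state();print(s['time_s'],s['tcp_pos'],s['contact_force'])
a=cv2.resize(r.capture('side')['image'][180:280,290:410],None,fx=4,fy=4)
b=cv2.resize(r.capture('wrist')['image'],(640,400))[:, :]
cv2.imwrite('pics/f.png',np.hstack([a,cv2.resize(b,None,fx=.49,fy=1)[:400]]))
```

```text
19.55 [0.47411491 0.00542309 0.20230361] [ 0.85630743 -0.15204102  0.01378254]
```

View pics/f.png

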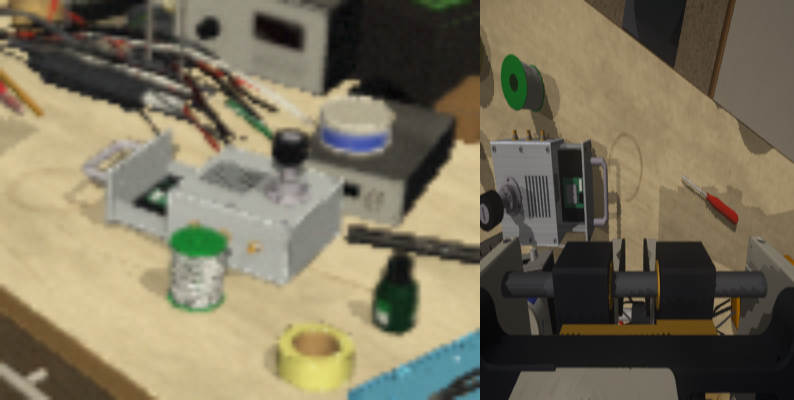

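The drawer is fully out, the knob is still up at (290,145) in the side crop, and the bystanders are in place. I'll settle the arm and hand in.

>>> send_rows([
  {"dp": [0,0,0],"roll": 0,"jaw": 25},
  {"dp": [0,0,0],"roll": 0,"jaw": 25},
])

```text
time_s: 19.9
tcp_pos: [0.4728, 0.004, 0.1986]
eef_rot: [-180.0, -0.1, -161.2]
contact_force: [-0.3, 0.6, 1.8]
gripper_width: 0.0219
gripper_force: 0.0
```

```bash
python3 -c "
from plant import r
print(r.close_job())"
```

```text
the job is handed in; nothing more can be done
None
```

The job is handed in at about 20 s: the knob is wound up about 19 mm (my estimate from arm travel and the side view) and stays up by itself, the drawer is out to its stop at about 60 mm, and the bystanders visible in the final views are where they were.

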